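Stand each finishing container in the drip dish that fits it

TASK

Before finishing work starts, stand each of the four closed containers upright and flat in the turned wooden drip dish made for its width: the narrowest in the smallest dish, the next wider in the next larger dish, and so on to the widest in the largest dish. Leave the open steel cup and the sawn wooden disc where they stand.

Things in the scene. Friction and masses are not known exactly. Their poses are not given: they have to be found in the camera images.
- oil_can_mid (a point): Slim closed can, bare aluminium with a black screw cap, an upright cylinder 30 mm in diameter (cap 26 mm, the top 18 mm) and 72 mm tall, loose. The narrowest container. Point: its centre, 36 mm above its underside; z up.
- paste_jar_mid (a point): Small closed jar, amber with a steel screw cap, an upright cylinder 41 mm in diameter (cap 37 mm, the top 16 mm) and 58 mm tall, loose. Point: its centre, 29 mm above its underside; z up.
- powder_tin_mid (a point): Closed round tin, lower part red, metal lid, 52 mm in diameter and 42 mm tall, loose. Point: its centre, 21 mm above its underside; z up.
- wax_tin_mid (a point): Flat closed round tin, lower part green, metal lid, 68 mm in diameter and 30 mm tall, loose. The widest container. Point: its centre, 15 mm above its underside; z up.
- dish_s_floor (a point): Smallest of four round drip dishes of dark turned wood, fixed to the bench: recess 44 mm in diameter, 53 mm over all, floor 3 mm above the bench, rim 7 mm above the bench (so 4 mm deep). For the 30 mm container. Point: centre of the recess floor.
- dish_m_floor (a point): Second smallest drip dish, dark wood, fixed: recess 55 mm in diameter, 64 mm over all, floor at 3 mm, rim at 7 mm above the bench. For the 41 mm container. Point: centre of the recess floor.
- dish_l_floor (a point): Second largest drip dish, dark wood, fixed: recess 66 mm in diameter, 75 mm over all, floor at 3 mm, rim at 7 mm above the bench. For the 52 mm container. Point: centre of the recess floor.
- dish_xl_floor (a point): Largest drip dish, dark wood, fixed: recess 82 mm in diameter, 91 mm over all, floor at 3 mm, rim at 7 mm above the bench. For the 68 mm container. Point: centre of the recess floor.
- cup_mid (a point): Open steel cup, 69 mm in diameter at the rim, 66 mm tall, loose: a bystander among the containers, to be left standing where it is. Point: its centre, 33 mm above its underside.
- disc_mid (a point): Sawn round disc of wood with no lid, 57 mm in diameter, 18 mm tall, loose: a bystander, to be left where it lies. Point: its centre, 9 mm above its underside.
Things that resemble listed ones, but are neither listed nor needed, are in the scene too. Leave any blue or turquoise look-alike of the part that bears powder_tin_mid alone.

How it is judged:
At the end, for the whole second after the job is handed in: Each container stands flat on the floor of its own dish (narrowest in the smallest, and so on): centre within 10 mm of the dish's centre, height right to 3 mm, upright to 0.05 rad; the cup and the disc are within 20 mm of where they stood (horizontal distance between oil_can_mid and dish_s_floor below 0.01 m and z of oil_can_mid in the frame of dish_s_floor between 0.033 and 0.039 m and angle between each of oil_can_mid, paste_jar_mid, powder_tin_mid, wax_tin_mid's own z axis and vertical below 0.05 rad and horizontal distance between paste_jar_mid and dish_m_floor below 0.01 m and z of paste_jar_mid in the frame of dish_m_floor between 0.026 and 0.032 m and horizontal distance between powder_tin_mid and dish_l_floor below 0.01 m and z of powder_tin_mid in the frame of dish_l_floor between 0.018 and 0.024 m and horizontal distance between wax_tin_mid and dish_xl_floor below 0.01 m and z of wax_tin_mid in the frame of dish_xl_floor between 0.012 and 0.018 m and distance of each of cup_mid, disc_mid from where it was at the start of the episode below 0.02 m); the robot touches nothing.
It fails at once if the open steel cup is pushed aside or lifted by more than 20 mm (distance of cup_mid from where it was at the start of the episode above 0.02 m).
It fails at once if the wooden disc is pushed aside or lifted by more than 20 mm (distance of disc_mid from where it was at the start of the episode above 0.02 m).
It also fails if it takes over 90 s, if anything falls off the work surface, if the arm or the gripper's body presses on something with over 40 N, if the wrist force passes 120 N, or if a joint passes its speed limit or range.

ROBOT

A 6-joint arm with a two-finger parallel gripper is mounted at the origin on a cart in front of the work surface, level with it; the furniture and walls round the work are solid. World frame = base frame: x ahead of the robot, y to its left, z up, the work surface at z = 0. Lengths are in m, angles in rad, forces in N, time in s.
With the tool pointing down it reaches from about 0.35 to 0.975 m from the base axis. Payload 17.4 kg.
Tool frame: the origin (TCP) lies at the very end of the fingers, on their centre line; the grasp point (between the pads) lies 19 mm behind it; z points along the fingers, y is the direction in which the jaws open and shut (so a half turn about z gives the same grasp; the last joint's range is limited). The gripper opens to 85 mm and grips with 20 to 120 N. Pads are 22 mm wide; open, the fingers measure 114 mm over their backs; the gripper's body (76 mm by 85 mm) begins 54 mm behind the grasp point. The pads swing forward as they close: fully open they stand 13 mm farther back than shut.
Start: joints at [-1.145, 0.116, 1.442, -0, 1.584, -0.038], TCP at [0.302, -0.604, 0.231] pointing down, gripper open.
Joint ranges: [-2.83, 2.83], [-0.83, 2.19], [0.07, 2.5], [-1.14, 4.28], [0.01, 3], [-2.97, 2.97]. Speed limits (rad/s): [1.89, 1.89, 2.22, 3.14, 3.14, 3.14].

INTERFACE

Orientations are given as [roll, pitch, yaw] about the fixed x, y, z axes, in that order (R = Rz(yaw) Ry(pitch) Rx(roll)).
In Python, from bench import arm gives the robot as it stands.
- The arm moves only by the tool move_arm, never from a script. Its argument "targets" is one flat list of numbers, 6 for each row, row after row: the shift along the tool's x, y, z in mm, then the turn, a rotation vector about the tool's x, y, z in rad. A call has 1 to 10 rows; each row shifts and turns the commanded pose from where the row before left it, along the tool's axes as they then stand; what a row does not reach is not made up. A row lasts 1/12 s, in which the tool goes at most 41.7 mm and 7.16 degrees, less where a joint would pass 70% of its speed; a pose out of reach is approached as far as the arm can. A call with a gripper value outside its range is refused whole. "jaw" is the finger opening in mm, from 0 to 85.4, set as the call begins (left out, the last holds). The fingers move at their own pace and stop on an object; "grip_force" is the grip in N (left out, the last holds). Time passes only in rows, so rows that do not move let the fingers close. It gives the time, the measured TCP pose, the force and the opening at its end, in the units of the state.
- arm.get_obs(): the state, without advancing time (a new reading comes with each control period).
- arm.capture(name): name is "scene" or "top"; returns the picture (480x640x3 uint8, red, green, blue); there is no depth.
- arm.get_calibration(name): a dict with "fx", "fy", "cx", "cy" (pixels), "cam_to_world" (4x4, takes a point from camera to world coordinates). Camera axes: x right, y down, z forward; pixel columns grow to the right and rows downward; lengths in m; the calibration is good to about 2 mm. A picture is of the moment at which its call begins. get_calibration takes no time and is no camera call.
- arm.close_job(): hands the job in, once; it reports no verdict.
The state is a dict: "time": time; "qpos": joint angles; "dq": joint speeds; "effort": joint torques, N m; "position": TCP position; "ee_rot": TCP orientation; "contact_force": force on the tool from outside, world axes, zero at the start; "torque": the same for the moment, N m; "gripper_width": opening from 0.0 (shut) to 1.0 (fully open).
Only numpy, scipy, OpenCV 4.12 (cv2) and the standard library are available. Lean on these libraries where they do the work, as an engineer would, in place of code of your own. Each camera call takes 0.05 s, during which the arm holds its last target. There are 200 camera calls.

## Working session

There is one attempt and no reset: what is moved stays moved. The work goes in short steps, Python scripts to look and compute and a tool call to move; the robot and the scene stay as the last step left them, time stands still between calls to the robot, and variables do not carry over. Pictures are saved under pics/ and viewed, about 12 in all and at most 16, crops included, and the job is handed in when it is done.

Besides the shell and the picture viewer there is one more tool, called after "Emit:" as a command line: name --argument value ..., lists and objects as JSON in quotes. move_arm: Moves the arm, as the interface text tells. Its arguments: {"type":"object","properties":{"targets":{"type":"array"},"jaw":{"type":"number"},"grip_force":{"type":"number"}},"required":["targets"]}

```bash
mkdir -p pics; ls; python3 - <<'E'
from bench import arm
import cv2
o=arm.get_obs(); print({k:o[k] for k in('time','position','ee_rot','gripper_width')})
for n in('scene','top'):
    cv2.imwrite(f'pics/{n}0.png',arm.capture(n)[:,:,::-1]); c=arm.get_calibration(n); print(n,c)
E
```

```text
pics
{'time': 0.0, 'position': array([ 0.30183583, -0.60353821,  0.23054115]), 'ee_rot': array([-3.14041274e+00, -5.14987613e-06,  4.63772078e-01]), 'gripper_width': 0.998720461716564}
scene {'fx': 558.3783856178642, 'fy': 558.3783856178642, 'cx': 322.31135268783544, 'cy': 243.85716237335438, 'cam_to_world': array([[-0.91614722, -0.27998203,  0.28685246,  0.26573893],
       [-0.40056843,  0.61304592, -0.68096963,  0.78504113],
       [ 0.01480553, -0.73877247, -0.67379228,  0.7605167 ],
       [ 0.        ,  0.        ,  0.        ,  1.        ]])}
top {'fx': 586.1809405496804, 'fy': 586.1809405496804, 'cx': 308.4990986699654, 'cy': 247.17546321926852, 'cam_to_world': array([[-0.02982531, -0.98350403,  0.17841041,  0.31388635],
       [-0.99942821,  0.03218696,  0.01035672,  0.1001175 ],
       [-0.01592837, -0.1779995 , -0.98390165,  1.34743754],
       [ 0.        ,  0.        ,  0.        ,  1.        ]])}
```

View pics/top0.png

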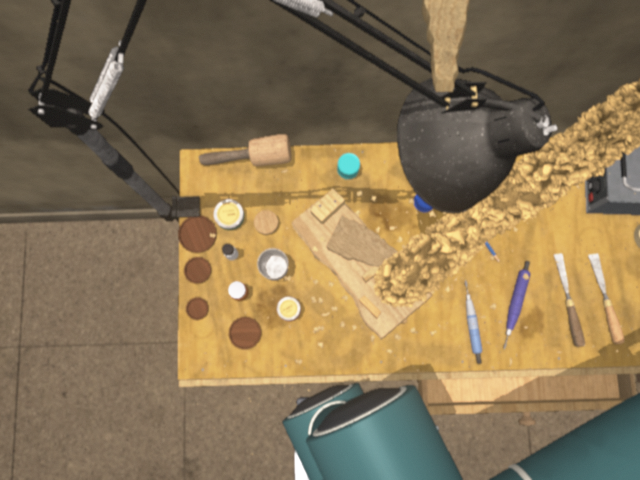

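View pics/scene0.png

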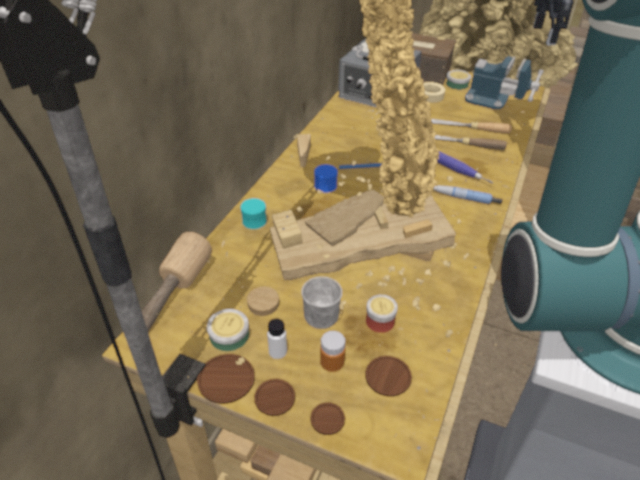

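Top view: wax tin (228,213), disc (266,220), can (230,251), cup (273,264), jar (237,290), red tin (288,308). Dishes are XL (197,234), M (198,270), S (198,308) and L (245,333). The turquoise (348,165) and blue (424,203) tins are look-alikes, and the lamp post is clamped at (187,207).

Powder tin candidates in the scene view: red with lid (381,312), turquoise (254,213), blue (326,178). The red one fits the description. I'll check it in a crop and measure.

```bash
cat > h.py <<'E'
from bench import arm
import cv2, numpy as np
def ray(n,u,v,z):
    c=arm.get_calibration(n);T=c['cam_to_world']
    d=T[:3,:3]@np.array([(u-c['cx'])/c['fx'],(v-c['cy'])/c['fy'],1]);o=T[:3,3]
    return o+d*(z-o[2])/d[2]
def proj(n,p):
    c=arm.get_calibration(n);T=c['cam_to_world'];q=T[:3,:3].T@(np.array(p)-T[:3,3])
    return np.array([c['fx']*q[0]/q[2]+c['cx'],c['fy']*q[1]/q[2]+c['cy']])
E
python3 - <<'E'
from h import *
for n,roi in(('top',(180,190,160,165)),('scene',(180,270,260,180))):
    im=cv2.imread(f'pics/{n}0.png');x,y,w,h=roi
    hsv=cv2.cvtColor(im,cv2.COLOR_BGR2HSV)
    dark=((hsv[...,2]<125)&((hsv[...,0]<14)|(hsv[...,0]>170))&(hsv[...,1]>60)).astype(np.uint8)*255
    m=np.zeros_like(dark);m[y:y+h,x:x+w]=dark[y:y+h,x:x+w]
    m=cv2.morphologyEx(m,cv2.MORPH_OPEN,np.ones((3,3)))
    for c in cv2.findContours(m,0,1)[0]:
        if cv2.contourArea(c)<150: continue
        c=cv2.convexHull(c);e=cv2.fitEllipse(c);p=ray(n,*e[0],.007)
        print(n,'dish?',np.round(e[0],1),np.round(e[1],1),p.round(4))
    k=5 if n=='top' else 3
    cr=cv2.resize(im[y:y+h,x:x+w],None,fx=k,fy=k,interpolation=cv2.INTER_CUBIC)
    for i in range(0,w,20): cv2.putText(cr,str(x+i),(i*k,10),0,.35,(0,0,255));cv2.line(cr,(i*k,12),(i*k,18),(0,0,255))
    for i in range(0,h,20): cv2.putText(cr,str(y+i),(0,i*k+4),0,.35,(0,0,255))
    cr=cr[:600];cv2.imwrite(f'pics/{n}_c.png',cr) if k==3 else cv2.imwrite(f'pics/{n}_c.png',cv2.resize(cr,None,fx=.95,fy=.95))
E
```

```text
scene dish? [327.1 418.3] [30.2 32. ] [0.4253 0.3744 0.007 ]
scene dish? [274.3 396.9] [34.3 38.9] [0.5139 0.3741 0.007 ]
scene dish? [390.3 376.4] [37.1 39.4] [0.3626 0.2655 0.007 ]
scene dish? [383. 374.] [33.8 34.9] [0.3747 0.2659 0.007 ]
scene dish? [224.9 378.4] [46.3 57.2] [0.6001 0.3763 0.007 ]
```

View pics/top_c.png

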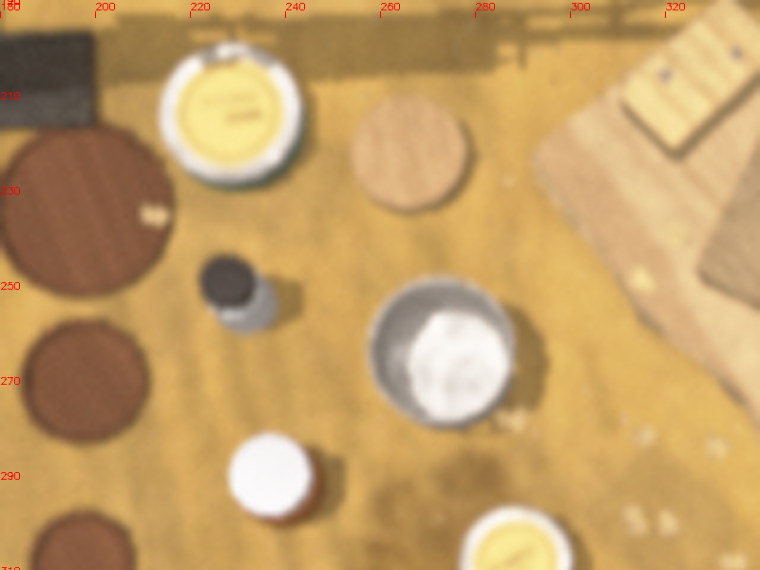

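View pics/scene_c.png

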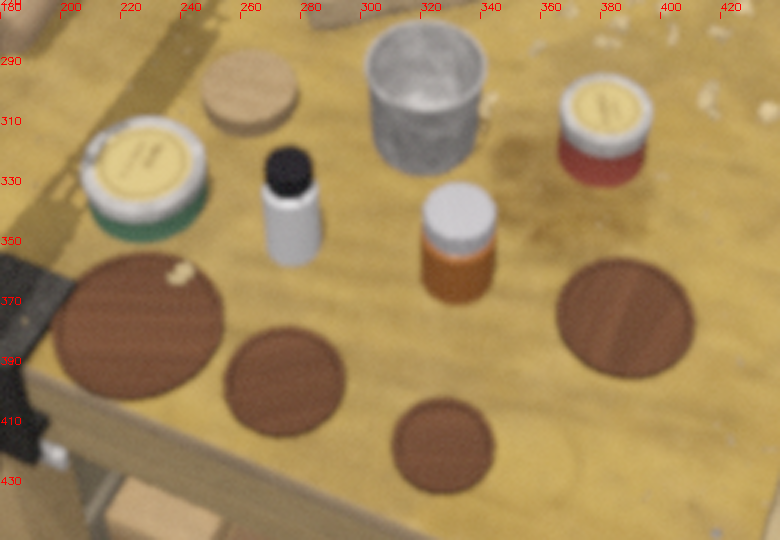

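```bash
python3 - <<'E'
from h import *
P={'wax':(.03,(228.6,214),(228,324)),'can':(.072,(228,249.6),(276.7,322.3)),'jar':(.058,(236.8,290),(333.3,339.3)),'pow':(.042,(288.8,308.3),(382,306)),
'disc':(.018,(266.5,222.4),(263.3,299.3)),'cup':(.066,(273,264.1),(322,292.7)),
'XL':(.007,(198.3,234.2),(226,379)),'M':(.007,(198.1,270.2),(275,397.3)),'S':(.007,(197.5,308.3),(327.7,418.7)),'L':(.007,(245,333),(388.3,376))}
for k,(z,a,b) in P.items():
    print(k,ray('top',*a,z)[:2].round(4),ray('scene',*b,z)[:2].round(4))
im=cv2.imread('pics/top0.png');hsv=cv2.cvtColor(im,cv2.COLOR_BGR2HSV)
print(hsv[[234,270,308,333,250],[190,198,198,245,210]])
m=((hsv[...,0]<13)&(hsv[...,2]<165)).astype(np.uint8);m[:,:178]=0;m[:,265:]=0;m[:215]=0;m[352:]=0
m=cv2.morphologyEx(m,cv2.MORPH_OPEN,np.ones((5,5)))
for c in cv2.findContours(m,0,1)[0]:
    c=cv2.convexHull(c)
    if cv2.contourArea(c)>150:
        e=cv2.fitEllipse(c);print(np.round(e[0],1),np.round(e[1],1),ray('top',*e[0],.007)[:2].round(4))
E
```

```text
wax [0.6368 0.2964] [0.6406 0.2945]
can [0.5455 0.2919] [0.5507 0.2881]
jar [0.4567 0.275 ] [0.4598 0.272 ]
pow [0.414  0.1617] [0.416  0.1607]
disc [0.6167 0.21  ] [0.6187 0.2121]
cup [0.5108 0.1932] [0.513  0.1952]
XL [0.5962 0.3711] [0.598  0.3766]
M [0.5112 0.3713] [0.5125 0.3744]
S [0.4232 0.3723] [0.4242 0.3747]
L [0.3639 0.2641] [0.3657 0.2661]
[[ 11 136 141]
 [ 12 137 132]
 [ 11 134 137]
 [ 12 136 137]
 [ 19 137 209]]
[244.7 332.5] [28.8 29.9] [0.3651 0.2647]
[196.8 308. ] [19.1 20.2] [0.424  0.3739]
[197.3 269.8] [23.9 25.1] [0.5122 0.3732]
[196.6 233.5] [35.1 35.7] [0.5981 0.3752]
```

```bash
python3 - <<'E'
from h import *
def tri(a,b):
    A=[];B=[]
    for n,(u,v) in(('top',a),('scene',b)):
        o=arm.get_calibration(n)['cam_to_world'][:3,3];d=ray(n,u,v,0)-o;d/=np.linalg.norm(d)
        M=np.eye(3)-np.outer(d,d);A.append(M);B.append(M@o)
    p=np.linalg.solve(sum(A),sum(B));print(a,b,p.round(3),'res',[float(np.linalg.norm(A[i]@p-B[i]).round(4)) for i in(0,1)])
print('nadir px',proj('top',[.314,.1,0]),'base px',proj('top',[0,0,.0]))
print('clamp corner');tri((200,217),(205,365)); tri((200,197),(183,353))
print('pole band');tri((118,165),(108,250))
for v in(20,60,100,150,190):
  for u,s in((383,'c'),):pass
# column: for each scene height, hypothesise vertical axis through base
for b in((405,205),(403,200)):
    p=ray('scene',*b,.0);print('base scene',p.round(3))
print('base top',ray('top',400,290,0).round(3),ray('top',385,285,.02).round(3),ray('top',430,300,.0).round(3))
for xy in((.45,-.07),(.47,-.08),(.5,-.1)):
    for z in(0,.1,.3,.6,.9): print(xy,z,proj('top',[*xy,z]).round(),proj('scene',[*xy,z]).round())
t=cv2.imread('pics/top0.png')[80:400,340:640];cv2.imwrite('pics/col.png',np.hstack([cv2.resize(t,None,fx=1.5,fy=1.5),cv2.resize(cv2.imread('pics/scene0.png')[0:320,330:540],None,fx=1.5,fy=1.5)]))
E
```

```text
nadir px [318.03905843 353.16994518] base px [368.97161148 499.13372433]
clamp corner
(200, 217) (205, 365) [0.639 0.368 0.008] res [0.0023, 0.0023]
(200, 197) (183, 353) [0.684 0.366 0.014] res [0.0001, 0.0001]
pole band
(118, 165) (108, 250) [0.665 0.456 0.326] res [0.0021, 0.0021]
base scene [ 0.475 -0.175  0.   ]
base scene [ 0.484 -0.19   0.   ]
base top [ 0.451 -0.093  0.   ] [ 0.462 -0.057  0.02 ] [ 0.426 -0.16   0.   ]
(0.45, -0.07) 0 [390. 291.] [401. 237.]
(0.45, -0.07) 0.1 [396. 286.] [407. 198.]
(0.45, -0.07) 0.3 [410. 273.] [421. 105.]
(0.45, -0.07) 0.6 [446. 242.] [ 451. -100.]
(0.45, -0.07) 0.9 [528. 172.] [ 504. -457.]
(0.47, -0.08) 0 [394. 282.] [394. 232.]
(0.47, -0.08) 0.1 [400. 277.] [399. 193.]
(0.47, -0.08) 0.3 [415. 262.] [411. 100.]
(0.47, -0.08) 0.6 [453. 227.] [ 438. -103.]
(0.47, -0.08) 0.9 [538. 147.] [ 485. -453.]
(0.5, -0.1) 0 [402. 269.] [383. 222.]
(0.5, -0.1) 0.1 [408. 262.] [387. 184.]
(0.5, -0.1) 0.3 [425. 245.] [398.  91.]
(0.5, -0.1) 0.6 [466. 204.] [ 421. -107.]
(0.5, -0.1) 0.9 [559. 111.] [ 460. -446.]
```

View pics/col.png

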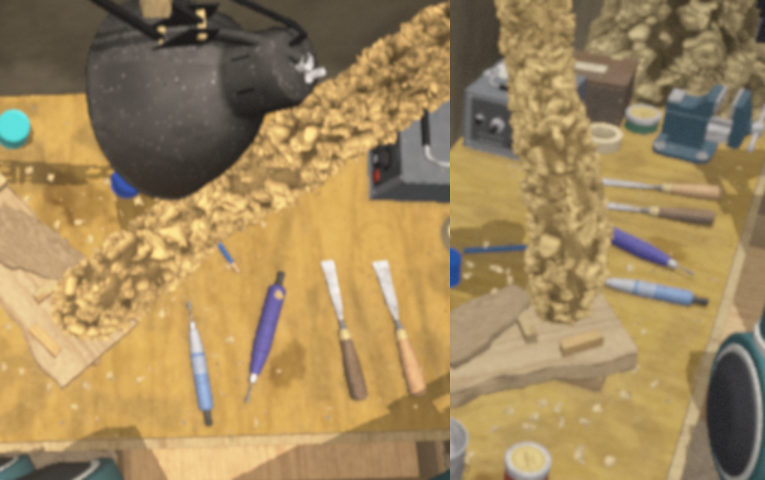

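Column of shavings: base about (.47,-.08), rising past 1 m and leaning away, so I must sweep past it with the arm retracted. Clamp corner is at (.639,.368), low, and its pole leans away. First I retract inward and up.

Emit:
move_arm --targets '[0, -35, -20, 0, 0, 0, 0, -38, -15, 0, 0, 0, 0, -38, -15, 0, 0, 0, 0, -38, -10, 0, 0, 0, 0, -38, -10, 0, 0, 0, 0, -38, 0, 0, 0, 0, 0, -38, 0, 0, 0, 0, 0, -35, 0, 0, 0, 0]'

```text
time: 0.77
position: [0.1678, -0.3354, 0.3009]
ee_rot: [-3.142, 0.0, 0.464]
contact_force: [0.0, 0.9, 1.0]
gripper_width: 0.999
```

```bash
python3 - <<'E'
from h import *
o=arm.get_obs();print(o['time'],o['position'].round(3),o['ee_rot'].round(3),o['qpos'].round(3),np.hypot(*o['position'][:2]))
cv2.imwrite('pics/s1.png',np.hstack([arm.capture(n)[:,:,::-1] for n in('top','scene')])[:,::1])
i=cv2.imread('pics/s1.png');cv2.imwrite('pics/s1.png',cv2.resize(i,(800,300)))
E
```

```text
0.7667 [ 0.168 -0.335  0.301] [-3.142  0.     0.464] [-1.175 -0.57   1.904 -0.     1.807 -0.068] 0.3750114165949033
```

View pics/s1.png

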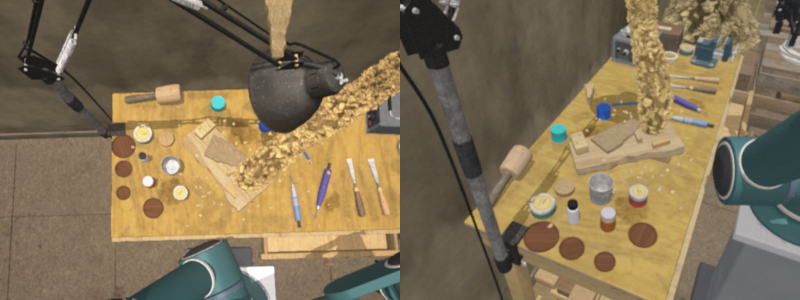

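View shows the arm retracted, bench untouched. Retract further to about 0.325 m, then sweep.

Emit:
move_arm --targets '[0, -30, -10, 0, 0, 0, 0, -22, -10, 0, 0, 0, 0, 0, 0, 0, 0, 0, 37, -2, 0, 0, 0, -0.115, 37, -2, 0, 0, 0, -0.115]'

```text
time: 1.28
position: [0.2054, -0.2526, 0.3212]
ee_rot: [3.141, 0.0, 0.685]
contact_force: [0.6, -0.2, 0.2]
gripper_width: 1.0
```

Emit:
move_arm --targets '[37, -2, 0, 0, 0, -0.115, 37, -2, 0, 0, 0, -0.115, 37, -2, 0, 0, 0, -0.115, 37, -2, 0, 0, 0, -0.115, 37, -2, 0, 0, 0, -0.115, 37, -2, 0, 0, 0, -0.115, 37, -2, 0, 0, 0, -0.115, 37, -2, 0, 0, 0, -0.115, 37, -2, 0, 0, 0, -0.115, 37, -2, 0, 0, 0, -0.115]'

```text
time: 2.12
position: [0.3168, 0.0714, 0.3208]
ee_rot: [-3.141, -0.0, 1.803]
contact_force: [1.5, -0.5, 0.1]
gripper_width: 1.001
```

Emit:
move_arm --targets '[0, 0, 0, 0, 0, -0.12, 0, 0, 0, 0, 0, -0.12, 0, 0, 0, 0, 0, -0.12, 0, 0, 0, 0, 0, -0.12, 0, 0, 0, 0, 0, -0.12, 0, 0, 0, 0, 0, -0.12, 0, 0, 0, 0, 0, -0.12, 0, 0, 0, 0, 0, -0.12, 0, 0, 0, 0, 0, -0.12, 0, 0, 0, 0, 0, -0.12]' --jaw 72

```text
time: 2.95
position: [0.3171, 0.0696, 0.3209]
ee_rot: [-3.141, -0.001, 3.003]
contact_force: [0.9, 0.6, 0.6]
gripper_width: 0.843
```

Emit:
move_arm --targets '[0, 0, 0, 0, 0, -0.07, 0, 0, 0, 0, 0, -0.069, 0, 0, 0, 0, 0, 0]'

```text
time: 3.2
position: [0.317, 0.0696, 0.3209]
ee_rot: [-3.142, -0.001, 3.14]
contact_force: [0.5, -0.3, 0.8]
gripper_width: 0.84
```

Emit:
move_arm --targets '[-24.5, 23, 15, 0, 0, 0, -24.5, 23, 15, 0, 0, 0, -24.5, 23, 15, 0, 0, 0, -24.5, 22.4, 15, 0, 0, 0, 0, 0, 40, 0, 0, 0, 0, 0, 40, 0, 0, 0, 0, 0, 40, 0, 0, 0, 0, 0, 40, 0, 0, 0, 0, 0, 22, 0, 0, 0, 0, 0, 0, 0, 0, 0]'

```text
time: 4.03
position: [0.4128, 0.1598, 0.0739]
ee_rot: [-3.139, -0.007, 3.134]
contact_force: [-0.3, 0.2, -2.2]
gripper_width: 0.842
```

```bash
cat >> h.py <<'E'
def snap(name,xy,z=.03,r=70):
    o=arm.get_obs();print(o['position'].round(4),o['contact_force'].round(1),round(o['gripper_width']*85.4,1),round(o['time'],2));L=[]
    for n in('top','scene'):
        im=arm.capture(n)[:,:,::-1].copy();u,v=proj(n,[*xy,z]).astype(int)
        x,y=np.clip(u-r,0,640-2*r),np.clip(v-r,0,480-2*r);L.append(cv2.resize(im[y:y+2*r,x:x+2*r],(400,400),interpolation=cv2.INTER_CUBIC))
    cv2.imwrite(f'pics/{name}.png',np.hstack(L))
E
python3 -c "
from h import *
snap('p1',(.415,.161),.04,60)"
```

```text
[0.4128 0.1598 0.0739] [-0.3  0.2 -2.2] 71.9 4.03
```

View pics/p1.png

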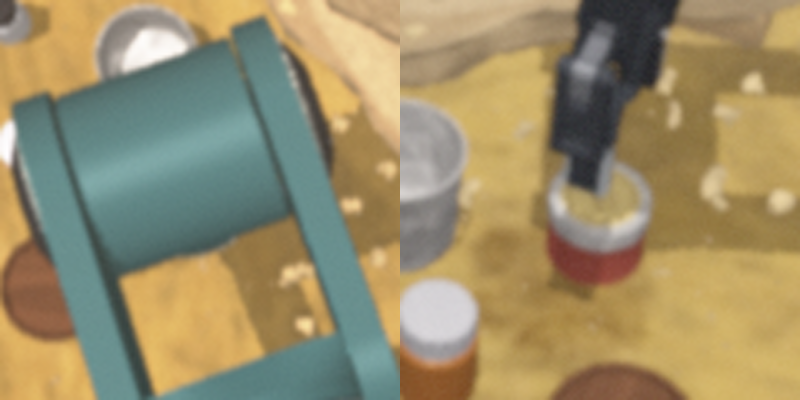

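Right half: the gripper straddles the red tin along y, centred. Descend and grip.

Emit:
move_arm --targets '[0, 0, 25, 0, 0, 0, 0, 0, 25, 0, 0, 0, 0, 0, 13, 0, 0, 0, 0, 0, 0, 0, 0, 0, 0, 0, 0, 0, 0, 0]'

```text
time: 4.55
position: [0.416, 0.1607, 0.0182]
ee_rot: [3.141, 0.002, 3.136]
contact_force: [0.8, -0.7, 0.3]
gripper_width: 0.842
```

Emit:
move_arm --targets '[0, 0, 0, 0, 0, 0, 0, 0, 0, 0, 0, 0, 0, 0, 0, 0, 0, 0, 0, 0, 0, 0, 0, 0, 0, 0, 0, 0, 0, 0, 0, 0, 0, 0, 0, 0]' --jaw 40 --grip_force 35

```text
time: 5.05
position: [0.4162, 0.1608, 0.0186]
ee_rot: [3.141, 0.003, 3.136]
contact_force: [-2.3, -1.5, 9.6]
gripper_width: 0.596
```

Grip is high on the tin, so reopen, lower 9 mm and regrip.

Emit:
move_arm --targets '[0, 0, 0, 0, 0, 0, 0, 0, 0, 0, 0, 0, 0, 0, 0, 0, 0, 0, 0, 0, 5, 0, 0, 0, 0, 0, 4, 0, 0, 0, 0, 0, 0, 0, 0, 0]' --jaw 66

```text
time: 5.55
position: [0.4145, 0.1602, 0.0062]
ee_rot: [-3.141, -0.001, 3.136]
contact_force: [0.7, 0.1, 0.2]
gripper_width: 0.776
```

Emit:
move_arm --targets '[0, 0, 0, 0, 0, 0, 0, 0, 0, 0, 0, 0, 0, 0, 0, 0, 0, 0, 0, 0, 0, 0, 0, 0, 0, 0, 0, 0, 0, 0, 0, 0, 0, 0, 0, 0]' --jaw 40

```text
time: 6.05
position: [0.415, 0.1604, 0.0073]
ee_rot: [3.142, -0.0, 3.136]
contact_force: [0.2, 0.3, -1.1]
gripper_width: 0.597
```

Emit:
move_arm --targets '[0, 0, -20, 0, 0, 0, 0, 0, -30, 0, 0, 0, 0, 0, -30, 0, 0, 0, 12, 26, 0, 0, 0, 0, 12, 26, 0, 0, 0, 0, 13, 26, 0, 0, 0, 0, 13, 26.5, 0, 0, 0, 0, 0, 0, 0, 0, 0, 0, 0, 0, 0, 0, 0, 0, 0, 0, 0, 0, 0, 0]'

```text
time: 6.88
position: [0.3656, 0.265, 0.0872]
ee_rot: [-3.141, -0.0, 3.137]
contact_force: [0.5, -0.7, -1.7]
gripper_width: 0.597
```

```bash
python3 -c "
from h import *
snap('p2',(.365,.265),.06,60)"
```

```text
[0.3656 0.265  0.0872] [ 0.5 -0.7 -1.7] 51.0 6.88
```

View pics/p2.png

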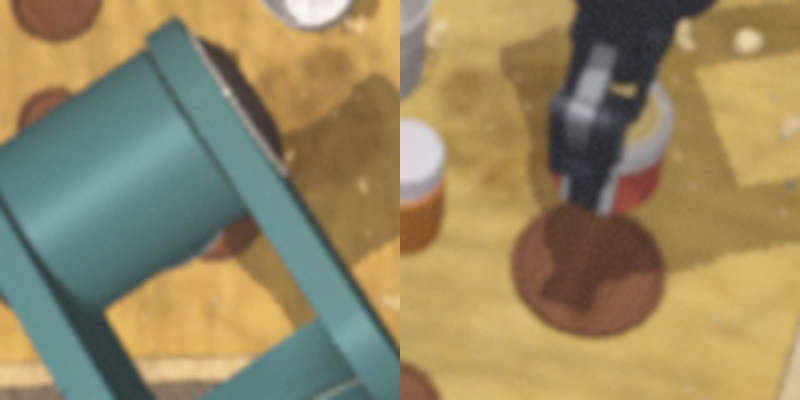

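Right half: the tin hangs level, its body centred (≈608, 606 expected) for the L dish. Lower and release.

Emit:
move_arm --targets '[0, 0, 25, 0, 0, 0, 0, 0, 25, 0, 0, 0, 0, 0, 18, 0, 0, 0, 0, 0, 4, 0, 0, 0, 0, 0, 3, 0, 0, 0, 0, 0, 1, 0, 0, 0, 0, 0, 0, 0, 0, 0, 0, 0, 0, 0, 0, 0]'

```text
time: 7.65
position: [0.3662, 0.2654, 0.0124]
ee_rot: [3.141, 0.001, 3.136]
contact_force: [0.4, 0.5, -0.6]
gripper_width: 0.6
```

Emit:
move_arm --targets '[0, 0, 1, 0, 0, 0, 0, 0, 1, 0, 0, 0, 0, 0, 0, 0, 0, 0, 0, 0, 0, 0, 0, 0]'

```text
time: 7.98
position: [0.366, 0.2655, 0.0101]
ee_rot: [3.141, 0.001, 3.137]
contact_force: [-0.5, -0.7, 5.7]
gripper_width: 0.597
```

Seated (5.7 N upward). Release, rise, go above the jar.

Emit:
move_arm --targets '[0, 0, 0, 0, 0, 0, 0, 0, 0, 0, 0, 0, 0, 0, 0, 0, 0, 0, 0, 0, 0, 0, 0, 0, 0, 0, -10, 0, 0, 0, 0, 0, -35, 0, 0, 0, 0, 0, -35, 0, 0, 0, 0, 0, -20, 0, 0, 0]' --jaw 66

```text
time: 8.65
position: [0.3661, 0.2655, 0.1136]
ee_rot: [3.14, 0.003, 3.137]
contact_force: [1.1, 0.8, 0.7]
gripper_width: 0.774
```

Emit:
move_arm --targets '[-31, 3, 0, 0, 0, 0, -31, 3, 0, 0, 0, 0, -30, 2, 0, 0, 0, 0, 0, 0, 0, 0, 0, 0, 0, 0, 0, 0, 0, 0]'

```text
time: 9.07
position: [0.4583, 0.2725, 0.1094]
ee_rot: [-3.141, -0.001, 3.135]
contact_force: [-0.6, 0.0, -0.3]
gripper_width: 0.776
```

```bash
python3 -c "
from h import *
snap('p3',(.412,.268),.04,80)"
```

```text
[0.4583 0.2725 0.1094] [-0.6  0.  -0.3] 66.3 9.07
```

View pics/p3.png

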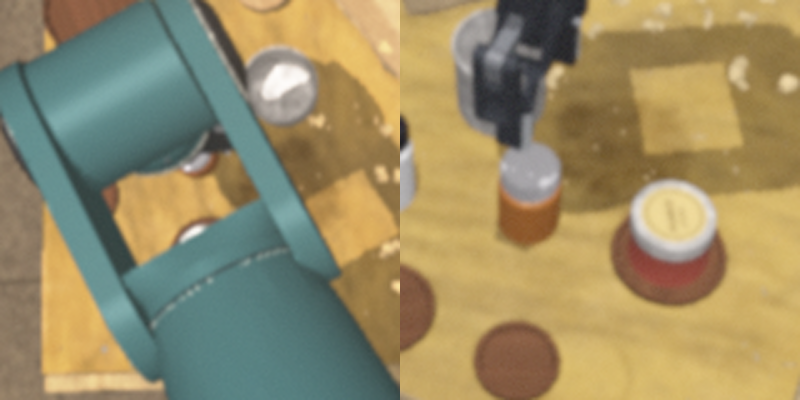

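Red tin sits centred in the L dish, and the fingers are centred above the jar. Descend and grip.

Emit:
move_arm --targets '[0, 0, 30, 0, 0, 0, 0, 0, 30, 0, 0, 0, 0, 0, 25, 0, 0, 0, 0, 0, 10, 0, 0, 0, 0, 0, 0, 0, 0, 0, 0, 0, 0, 0, 0, 0]'

```text
time: 9.67
position: [0.4575, 0.273, 0.0154]
ee_rot: [3.141, 0.0, 3.137]
contact_force: [-0.1, 0.3, 0.6]
gripper_width: 0.771
```

Emit:
move_arm --targets '[0, 0, 0, 0, 0, 0, 0, 0, 0, 0, 0, 0, 0, 0, 0, 0, 0, 0, 0, 0, 0, 0, 0, 0, 0, 0, 0, 0, 0, 0, 0, 0, 0, 0, 0, 0, 0, 0, 0, 0, 0, 0]' --jaw 30

```text
time: 10.25
position: [0.4584, 0.2732, 0.0163]
ee_rot: [3.14, 0.002, 3.136]
contact_force: [-2.3, -0.3, 8.5]
gripper_width: 0.463
```

Again a little high against the cap shoulder; regrip 7 mm lower.

Emit:
move_arm --targets '[0, 0, 0, 0, 0, 0, 0, 0, 0, 0, 0, 0, 0, 0, 0, 0, 0, 0, 0, 0, 4, 0, 0, 0, 0, 0, 3, 0, 0, 0, 0, 0, 0, 0, 0, 0]' --jaw 58

```text
time: 10.75
position: [0.4572, 0.2725, 0.0063]
ee_rot: [-3.141, -0.001, 3.136]
contact_force: [-0.1, 0.2, -0.1]
gripper_width: 0.678
```

Emit:
move_arm --targets '[0, 0, 0, 0, 0, 0, 0, 0, 0, 0, 0, 0, 0, 0, 0, 0, 0, 0, 0, 0, 0, 0, 0, 0, 0, 0, 0, 0, 0, 0, 0, 0, 0, 0, 0, 0, 0, 0, 0, 0, 0, 0]' --jaw 30

```text
time: 11.33
position: [0.4576, 0.2727, 0.0073]
ee_rot: [3.142, -0.0, 3.137]
contact_force: [-0.2, 0.3, -1.1]
gripper_width: 0.47
```

Emit:
move_arm --targets '[0, 0, -20, 0, 0, 0, 0, 0, -35, 0, 0, 0, 0, 0, -35, 0, 0, 0, -13, 25, 0, 0, 0, 0, -14, 25, 0, 0, 0, 0, -14, 25, 0, 0, 0, 0, -13.5, 26, 0, 0, 0, 0, 0, 0, 0, 0, 0, 0, 0, 0, 0, 0, 0, 0, 0, 0, 0, 0, 0, 0]'

```text
time: 12.17
position: [0.5123, 0.3731, 0.0969]
ee_rot: [-3.141, -0.001, 3.137]
contact_force: [0.4, 0.0, -0.7]
gripper_width: 0.468
```

Emit:
move_arm --targets '[0, 0, 30, 0, 0, 0, 0, 0, 30, 0, 0, 0, 0, 0, 18, 0, 0, 0, 0, 0, 4, 0, 0, 0, 0, 0, 3, 0, 0, 0, 0, 0, 1, 0, 0, 0, 0, 0, 0, 0, 0, 0, 0, 0, 0, 0, 0, 0]'

```text
time: 12.83
position: [0.5132, 0.3737, 0.0129]
ee_rot: [3.14, 0.002, 3.136]
contact_force: [-0.1, 0.2, -1.3]
gripper_width: 0.469
```

Emit:
move_arm --targets '[0, 0, 1, 0, 0, 0, 0, 0, 1, 0, 0, 0, 0, 0, 0, 0, 0, 0, 0, 0, 0, 0, 0, 0]'

```text
time: 13.17
position: [0.513, 0.3737, 0.0103]
ee_rot: [3.141, 0.001, 3.137]
contact_force: [-0.2, -0.5, 5.8]
gripper_width: 0.468
```

Seated. Release, rise, go over the can.

Emit:
move_arm --targets '[0, 0, 0, 0, 0, 0, 0, 0, 0, 0, 0, 0, 0, 0, 0, 0, 0, 0, 0, 0, 0, 0, 0, 0, 0, 0, -10, 0, 0, 0, 0, 0, -35, 0, 0, 0, 0, 0, -35, 0, 0, 0, 0, 0, -30, 0, 0, 0]' --jaw 56

```text
time: 13.83
position: [0.5126, 0.3734, 0.1222]
ee_rot: [3.141, 0.001, 3.137]
contact_force: [0.7, 0.6, 0.8]
gripper_width: 0.657
```

Emit:
move_arm --targets '[-11, -28, 0, 0, 0, 0, -12, -28, 0, 0, 0, 0, -12, -27.7, 0, 0, 0, 0, 0, 0, 0, 0, 0, 0, 0, 0, 0, 0, 0, 0]'

```text
time: 14.25
position: [0.5477, 0.2884, 0.1202]
ee_rot: [3.141, 0.001, 3.134]
contact_force: [-0.1, 1.0, -0.4]
gripper_width: 0.648
```

```bash
python3 -c "
from h import *
snap('p4',(.54,.32),.05,80)"
```

```text
[0.5477 0.2884 0.1202] [-0.1  1.  -0.4] 55.4 14.25
```

View pics/p4.png

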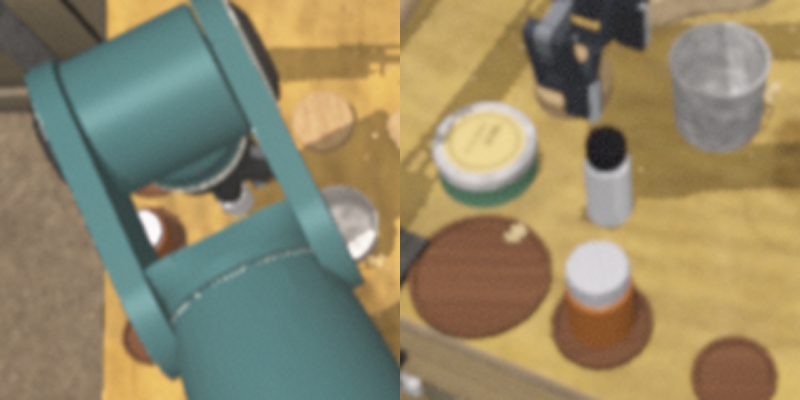

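Jar stands centred in the M dish; the fingers hang over the can. Descend and grip.

Emit:
move_arm --targets '[0, 0, 30, 0, 0, 0, 0, 0, 30, 0, 0, 0, 0, 0, 30, 0, 0, 0, 0, 0, 14, 0, 0, 0, 0, 0, 0, 0, 0, 0, 0, 0, 0, 0, 0, 0]'

```text
time: 14.85
position: [0.5471, 0.2901, 0.0158]
ee_rot: [-3.141, -0.0, 3.137]
contact_force: [0.5, 0.9, 0.9]
gripper_width: 0.654
```

Emit:
move_arm --targets '[0, 0, 0, 0, 0, 0, 0, 0, 0, 0, 0, 0, 0, 0, 0, 0, 0, 0, 0, 0, 0, 0, 0, 0, 0, 0, 0, 0, 0, 0, 0, 0, 0, 0, 0, 0, 0, 0, 0, 0, 0, 0, 0, 0, 0, 0, 0, 0]' --jaw 20

```text
time: 15.52
position: [0.5481, 0.2901, 0.0175]
ee_rot: [3.14, 0.003, 3.137]
contact_force: [-0.6, 1.7, 6.4]
gripper_width: 0.341
```

Emit:
move_arm --targets '[0, 0, -20, 0, 0, 0, 0, 0, -35, 0, 0, 0, 0, 0, -40, 0, 0, 0, 31, 21, 0, 0, 0, 0, 31, 21, 0, 0, 0, 0, 31, 21, 0, 0, 0, 0, 31, 21, 0, 0, 0, 0, 0, 0, 0, 0, 0, 0, 0, 0, 0, 0, 0, 0, 0, 0, 0, 0, 0, 0]'

```text
time: 16.35
position: [0.4239, 0.3744, 0.1113]
ee_rot: [3.141, 0.001, 3.137]
contact_force: [0.9, -0.2, -1.3]
gripper_width: 0.337
```

```bash
python3 -c "
from h import *
snap('p5',(.424,.374),.06,60);print(proj('scene',(.424,.374,.06)),proj('scene',(.424,.374,.096)))"
```

```text
[0.4239 0.3744 0.1113] [ 0.9 -0.2 -1.3] 28.8 16.35
[328.81611729 398.78787933] [329.40520982 384.43894987]
```

View pics/p5.png

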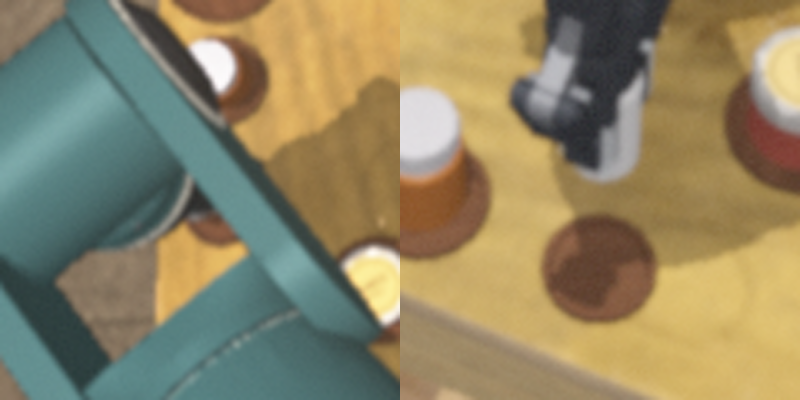

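Can hangs upright above the S dish, centred within about 2 mm. Lower.

Emit:
move_arm --targets '[0, 0, 30, 0, 0, 0, 0, 0, 30, 0, 0, 0, 0, 0, 20, 0, 0, 0, 0, 0, 5, 0, 0, 0, 0, 0, 4, 0, 0, 0, 0, 0, 1, 0, 0, 0, 0, 0, 1, 0, 0, 0, 0, 0, 0, 0, 0, 0, 0, 0, 0, 0, 0, 0]'

```text
time: 17.2
position: [0.4242, 0.3745, 0.0206]
ee_rot: [3.14, 0.002, 3.136]
contact_force: [1.4, -0.0, 2.3]
gripper_width: 0.337
```

Emit:
move_arm --targets '[0, 0, 1, 0, 0, 0, 0, 0, 0, 0, 0, 0, 0, 0, 0, 0, 0, 0]'

```text
time: 17.45
position: [0.4244, 0.3746, 0.0205]
ee_rot: [3.14, 0.002, 3.137]
contact_force: [-3.4, -4.7, 16.5]
gripper_width: 0.341
```

Seated. Release and rise; meanwhile work out the lamp pole line near the XL dish.

Emit:
move_arm --targets '[0, 0, 0, 0, 0, 0, 0, 0, 0, 0, 0, 0, 0, 0, 0, 0, 0, 0, 0, 0, 0, 0, 0, 0, 0, 0, -10, 0, 0, 0, 0, 0, -35, 0, 0, 0, 0, 0, -40, 0, 0, 0, 0, 0, -40, 0, 0, 0]' --jaw 50

```text
time: 18.12
position: [0.4231, 0.3738, 0.1451]
ee_rot: [-3.141, -0.001, 3.137]
contact_force: [1.0, -0.1, 0.3]
gripper_width: 0.587
```

```bash
python3 - <<'E'
from h import *
from scipy.optimize import brentq
a,b=np.array([118,165.]),np.array([175,210.]);nrm=np.array([-(b-a)[1],(b-a)[0]])
for s in((95,215),(110,250),(125,300),(143,350),(158,400)):
    f=lambda z:nrm@(proj('top',ray('scene',*s,z))-a)
    zz=np.linspace(-.2,.6,81);v=[f(z) for z in zz]
    print(s,[ray('scene',*s,brentq(f,zz[i],zz[i+1])).round(3) for i in range(80) if v[i]*v[i+1]<0])
E
```

```text
(95, 215) [array([0.665, 0.46 , 0.381])]
(110, 250) [array([0.664, 0.456, 0.327])]
(125, 300) [array([0.668, 0.455, 0.24 ])]
(143, 350) [array([0.67 , 0.451, 0.133])]
(158, 400) [array([0.676, 0.449, 0.002])]
```

Pole is near vertical at (.67,.453), 106 mm from the XL dish centre, so clear. Go over the wax tin, then turn to jaw at 45°.

Emit:
move_arm --targets '[-36, -13, 0, 0, 0, 0, -36, -13, 0, 0, 0, 0, -36, -13, 0, 0, 0, 0, -36, -13, 0, 0, 0, 0, -36, -13, 0, 0, 0, 0, -35.5, -13.5, 0, 0, 0, 0]' --jaw 85

```text
time: 18.62
position: [0.6404, 0.2937, 0.1441]
ee_rot: [3.141, 0.0, 3.136]
contact_force: [0.5, 0.6, 0.5]
gripper_width: 0.996
```

Emit:
move_arm --targets '[0, 0, 0, 0, 0, -0.112, 0, 0, 0, 0, 0, -0.112, 0, 0, 0, 0, 0, -0.112, 0, 0, 0, 0, 0, -0.112, 0, 0, 0, 0, 0, -0.112, 0, 0, 0, 0, 0, -0.112, 0, 0, 0, 0, 0, -0.113, 0, 0, 30, 0, 0, 0, 0, 0, 30, 0, 0, 0, 0, 0, 0, 0, 0, 0]'

```text
time: 19.45
position: [0.6365, 0.2937, 0.0778]
ee_rot: [3.139, -0.007, -2.362]
contact_force: [-0.8, 0.2, -1.3]
gripper_width: 0.998
```

```bash
python3 -c "
from h import *
snap('p6',(.6387,.2955),.04,70);print(arm.get_obs()['ee_rot'],arm.get_obs()['qpos'])"
```

```text
[0.6365 0.2937 0.0778] [-0.8  0.2 -1.3] 85.2 19.45
[ 3.14100085e+00 -1.48043207e-03 -2.36177678e+00] [ 3.95924180e-01  2.49810709e-01  1.53243714e+00 -5.86762869e-06
  1.36093913e+00 -1.95468635e+00]
```

View pics/p6.png

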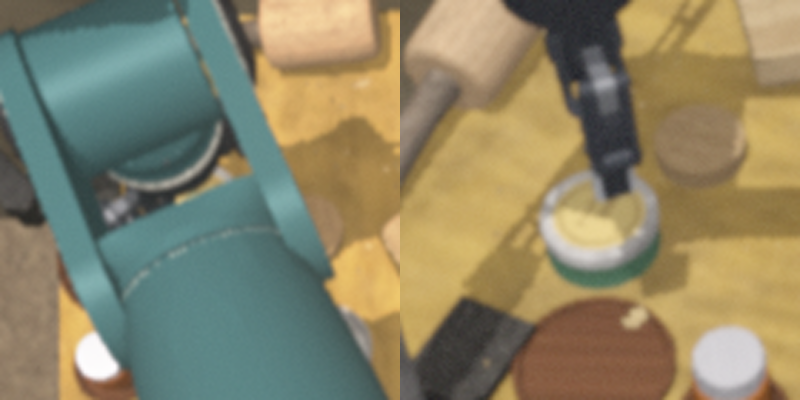

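Right half: gripper straddles the green-bodied wax tin diagonally, disc and dish clear. Descend in two steps.

Emit:
move_arm --targets '[0, 0, 0, 0, 0, 0, 0, 0, 20, 0, 0, 0, 0, 0, 20, 0, 0, 0, 0, 0, 10, 0, 0, 0, 0, 0, 0, 0, 0, 0, 0, 0, 0, 0, 0, 0]'

```text
time: 20.05
position: [0.6391, 0.2948, 0.0346]
ee_rot: [-3.141, 0.001, -2.362]
contact_force: [-0.2, 0.0, 0.8]
gripper_width: 0.996
```

Emit:
move_arm --targets '[0, 0, 8, 0, 0, 0, 0, 0, 8, 0, 0, 0, 0, 0, 8, 0, 0, 0, 0, 0, 4, 0, 0, 0, 0, 0, 0, 0, 0, 0, 0, 0, 0, 0, 0, 0]'

```text
time: 20.55
position: [0.6386, 0.2945, 0.005]
ee_rot: [3.141, -0.001, -2.362]
contact_force: [-0.1, 0.2, -0.5]
gripper_width: 0.996
```

Emit:
move_arm --targets '[0, 0, 3, 0, 0, 0, 0, 0, 0, 0, 0, 0, 0, 0, 0, 0, 0, 0, 0, 0, 0, 0, 0, 0, 0, 0, 0, 0, 0, 0, 0, 0, 0, 0, 0, 0]' --jaw 55 --grip_force 35

```text
time: 21.05
position: [0.6388, 0.2946, 0.0025]
ee_rot: [-3.141, 0.0, -2.362]
contact_force: [0.2, 0.2, 0.8]
gripper_width: 0.778
```

Emit:
move_arm --targets '[0, 0, -20, 0, 0, 0, 0, 0, -25, 0, 0, 0, 0, 0, 0, 0, 0, 0.112, 0, 0, 0, 0, 0, 0.112, 0, 0, 0, 0, 0, 0.112, 0, 0, 0, 0, 0, 0.112, 0, 0, 0, 0, 0, 0.112, 0, 0, 0, 0, 0, 0.112, 0, 0, 0, 0, 0, 0.113, 0, 0, 0, 0, 0, 0]'

```text
time: 21.88
position: [0.6385, 0.2945, 0.0471]
ee_rot: [-3.141, -0.0, 3.131]
contact_force: [-0.4, -0.0, -1.9]
gripper_width: 0.78
```

Emit:
move_arm --targets '[13, 27, 0, 0, 0, 0, 14, 27, 0, 0, 0, 0, 14, 27, 0, 0, 0, 0, 0, 0, 0, 0, 0, 0, 0, 0, 0, 0, 0, 0, 0, 0, 0, 0, 0, 0]'

```text
time: 22.38
position: [0.5981, 0.3756, 0.0472]
ee_rot: [-3.141, -0.0, 3.139]
contact_force: [0.7, 0.1, -1.8]
gripper_width: 0.78
```

```bash
python3 -c "
from h import *
snap('p7',(.598,.3755),.05,70)"
```

```text
[0.5981 0.3756 0.0472] [ 0.7  0.1 -1.8] 66.6 22.38
```

View pics/p7.png

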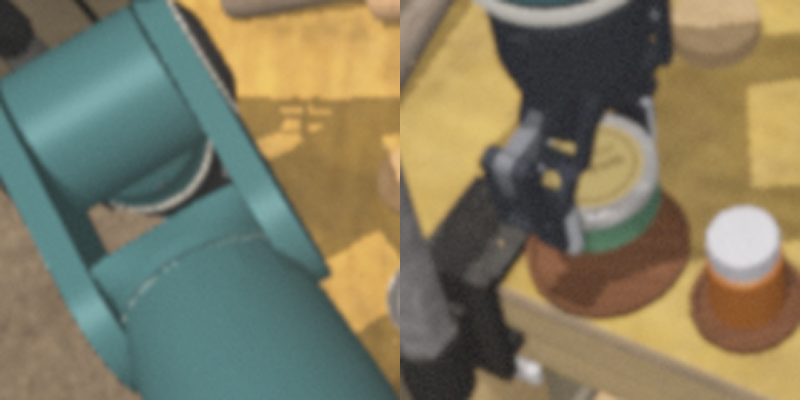

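Tin hangs over the XL dish, the jaw clear of the clamp. Lower.

Emit:
move_arm --targets '[0, 0, 15, 0, 0, 0, 0, 0, 15, 0, 0, 0, 0, 0, 7, 0, 0, 0, 0, 0, 3, 0, 0, 0, 0, 0, 1, 0, 0, 0, 0, 0, 0, 0, 0, 0, 0, 0, 0, 0, 0, 0]'

```text
time: 23.07
position: [0.598, 0.3755, 0.0055]
ee_rot: [-3.141, -0.001, 3.136]
contact_force: [-0.3, 0.8, -1.1]
gripper_width: 0.786
```

Emit:
move_arm --targets '[0, 0, 1, 0, 0, 0, 0, 0, 0, 0, 0, 0, 0, 0, 0, 0, 0, 0]'

```text
time: 23.32
position: [0.5982, 0.3757, 0.0054]
ee_rot: [-3.141, 0.0, 3.136]
contact_force: [-1.1, -2.4, 4.2]
gripper_width: 0.778
```

Seated. Release, rise and retract clear of the view.

Emit:
move_arm --targets '[0, 0, 0, 0, 0, 0, 0, 0, 0, 0, 0, 0, 0, 0, 0, 0, 0, 0, 0, 0, 0, 0, 0, 0, 0, 0, -10, 0, 0, 0, 0, 0, -35, 0, 0, 0, 0, 0, -40, 0, 0, 0, 0, 0, -40, 0, 0, 0, 0, 0, -40, 0, 0, 0, 0, 0, -40, 0, 0, 0]' --jaw 84

```text
time: 24.15
position: [0.5977, 0.3756, 0.2133]
ee_rot: [3.141, 0.001, 3.137]
contact_force: [0.4, 1.0, -0.5]
gripper_width: 0.984
```

Emit:
move_arm --targets '[30, -25, -5, 0, 0, 0, 30, -25, -5, 0, 0, 0, 30, -25, -5, 0, 0, 0, 30, -25, -5, 0, 0, 0, 30, -25, -5, 0, 0, 0, 30, -25, -5, 0, 0, 0, 30, -25, -5, 0, 0, 0, 30, -25, -5, 0, 0, 0, 20, -25, 0, 0, 0, 0, 0, 0, 0, 0, 0, 0]'

```text
time: 24.98
position: [0.3344, 0.1497, 0.2524]
ee_rot: [3.141, 0.004, 3.136]
contact_force: [-1.2, -0.2, 0.3]
gripper_width: 0.984
```

Emit:
move_arm --targets '[0, -38, 0, 0, 0, 0, 0, -38, 0, 0, 0, 0, 0, 0, 0, 0, 0, 0, 0, 0, 0, 0, 0, 0]'

```text
time: 25.32
position: [0.3367, 0.0746, 0.2511]
ee_rot: [3.141, 0.002, 3.132]
contact_force: [0.1, 0.7, -0.1]
gripper_width: 0.984
```

```bash
python3 - <<'E'
from h import *
o=arm.get_obs();print(o['time'],o['position'].round(3),o['contact_force'].round(1))
for n,(x,y,w,h) in(('top',(170,190,140,165)),('scene',(180,270,260,180))):
    im=arm.capture(n)[:,:,::-1].copy();cv2.imwrite(f'pics/f_{n}.png',im)
    cr=im[y:y+h,x:x+w];cv2.imwrite(f'pics/fc_{n}.png',cv2.resize(cr,(400,int(400*h/w)),interpolation=cv2.INTER_CUBIC))
a,b=cv2.imread('pics/fc_top.png'),cv2.imread('pics/fc_scene.png');H=max(len(a),len(b))
pad=lambda i:cv2.copyMakeBorder(i,0,H-len(i),0,0,0)
cv2.imwrite('pics/final.png',np.hstack([pad(a),pad(b)]))
E
```

```text
25.3167 [0.337 0.075 0.251] [ 0.1  0.7 -0.1]
```

View pics/final.png

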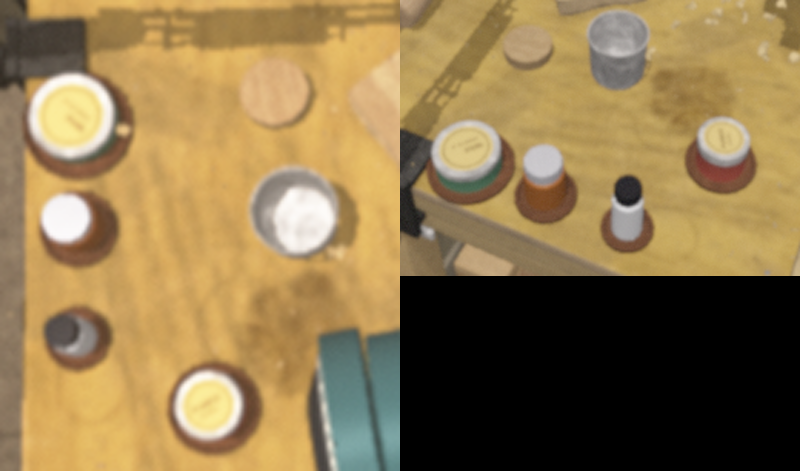

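```bash
python3 - <<'E'
from h import *
s=260/400
for k,z,t,c,d in(('wax',.033,(71,117),(466,152),(.598,.3755)),('jar',.061,(67,218),(543,158),(.512,.3738)),('can',.075,(64,331),(628,186),(.424,.374)),('pow',.045,(208,405),(723,134),(.365,.265)),('disc',.018,(275,91),(527,44),(.6177,.211)),('cup',.066,(294,211),(618,33),(.512,.194))):
    a=ray('top',170+t[0]/2.857,190+t[1]/2.857,z)[:2];b=ray('scene',180+(c[0]-400)*s,270+c[1]*s,z)[:2]
    print(k,a.round(3),b.round(3),'err mm',((a+b)/2-d)*1000)
E
```

```text
wax [0.599 0.374] [0.6   0.377] err mm [ 1.56751878 -0.23442717]
jar [0.512 0.371] [0.517 0.368] err mm [ 2.45223333 -4.41258703]
can [0.423 0.37 ] [0.426 0.371] err mm [ 0.84468135 -3.43009248]
pow [0.365 0.264] [0.369 0.258] err mm [ 2.40069948 -3.78895565]
disc [0.618 0.211] [0.621 0.211] err mm [ 1.63266827 -0.16101519]
cup [0.511 0.193] [0.515 0.193] err mm [ 0.96419504 -0.87561233]
```

All centres are within about 5 mm, and the disc and cup have not moved. Handing in.

```bash
python3 -c "
from bench import arm
print(arm.close_job())"
```

```text
the job is handed in; nothing more can be done
None
```

All four containers are standing in their own dishes, and the job was handed in at about 25 s with no verdict reported. The oil can is in S, the paste jar in M, the powder tin in L and the wax tin in XL. Each was set down until the wrist force showed it seated before I released it.

- **Placement:** In the last pictures, both views averaged, each container is about 2–5 mm from its dish centre, against the 10 mm limit, and stands upright. The two views disagreed by up to 7 mm (the powder tin), mostly because I read the pixels by eye.
- **Tilt and height:** I did not measure these directly. I judged them from the pictures and from where the tool stopped.
- **Cup and disc:** They read within 2 mm of where they stood, and the blue and turquoise look-alikes were left alone.
- **Regrips:** The first grips on the powder tin and the jar were too high, so I reopened and regripped both lower.

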